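# Tighten the guarded clamp on the dimmer box

### The job

Slide the guard shutter along its curved rod until it is fully open, then reach through the slot in the guard and turn the sunken round knob clockwise until the clamp holds the black dimmer box firmly against the backstop, with about 25 N. Work the clamp only by its knob, do not crush the box, leave the shutter open, and leave the other things on the bench where they are.

Things in the scene. Friction and masses are not known exactly. Their poses are not given: they have to be found in the camera images.
- fixture: grey guarded clamp bolted to the bench. Origin on the bench (z = 0) under the knob's axis, z up, x and y along its edges. Guard housing 120 (x) by 124 (y) mm, flat top 70 mm up. The clamp's jaws lie on its -y side, the curved rod on its +x side; the bed is 10 mm thick
- slot (a point): centre of the guard slot, in the plane of the housing's top, 70 mm up; axes as the fixture's. The slot is 100 mm long along y and 64 mm wide along x, with upright walls; only the knob on its 44 mm wide boss (top 34 mm up) stands in it. It lets fingers that grip the knob along the slot's length turn only about 0.5 rad either way, so the knob takes several strokes with regrasps
- knob_top (a point): centre of the knob's top: black fluted round upright knob, 31 mm wide, 36 to 64 mm above the bench. Clockwise from above tightens, 4 mm of jaw travel a rad; 1.7 to 3 rad are needed. Its friction is 0.14 N m: at rest, the moment read may be off by this either way. Once the box is held, clamping force rises 60 N a rad, and each 10 N adds 0.04 N m to the moment. It stays as left up to 35 N
- arc_centre (a point): centre of the curved rod's arc, 140 mm along the fixture's +x from the knob's axis, at the height of the rod's axis (88 mm). The level rod is 8 mm thick and bent to 80 mm radius about this point
- shutter_grip (a point): centre of the top of the shutter's shoe: aluminium block bored for the rod, 24 mm wide across the rod, 34 mm along it, from 77 to 105 mm above the bench; pinch its 24 mm width from above. The grey blade (56 mm wide, top 78 mm up) runs from under it over the knob. Moves with the shutter; its x axis points across the rod to the arc's centre
- shutter (a joint): slide of the shutter along the curved rod, in rad about the arc's centre: 0 is shut, the shoe on the line from knob to arc centre; it grows as the shoe goes towards the fixture's +y side, turning clockwise from above; 1.25 is fully open, shoe at about fixture x = +115, y = +76 mm. It needs about 1 N and stays where it is left
- jaw: sliding steel jaw with a rubber face, 70 mm wide along x, top 48 mm above the bench, sprung on its drive (15 N per mm), so that it stops moving once the box is held while the force grows. Its origin is the fixture's origin when fully back, as at the start, and moves along the fixture's -y as it closes; its face lies 84 mm from its origin towards -y
- backstop: fixed steel backstop with a rubber face, 70 mm wide, top 46 mm above the bench. Origin 10 mm above the bench under the middle of its clamping face, which looks to the fixture's +y; its face lies 140 to 144 mm from the fixture's origin, differing each time
- dimmer_box: black dimmer box with a small knob of its own on top, standing loose between the jaws. Case 50 mm wide (its x, across the jaws), 78 mm long (its y from -47 to +31 mm), 28 mm tall, 41 mm over its knob; origin on its underside
- tape_measure: yellow tape measure, 50x76x35 mm, origin on its underside; a bystander
- solder_reel: grey solder reel, 52 mm in diameter, 40 mm tall, origin on its underside; a bystander
- oil_bottle: blue oil bottle, 32 mm in diameter, 71 mm tall, origin on its underside; a bystander

How it is judged (in metres and radians):
On the way:
1. the shutter stands open (at least 1.0 of its 1.25 rad) before the box is clamped (value of joint shutter above 1 rad and contact force between jaw and dimmer_box below 10 N), for 0.1 s.
At the end, for the whole second after the job is handed in: The shutter is open by more than 1.0 rad; the jaw presses on the dimmer box with 12 to 42 N and the box on the backstop with more than 10 N; the box stands flat, square to the jaws (within 0.08 rad; tilt under 0.06 rad) and still (value of joint shutter above 1 rad and contact force between jaw and dimmer_box between 12 and 42 N and contact force between backstop and dimmer_box above 10 N and angle between the x axis of dimmer_box and the y axis of fixture, either way round below 0.08 rad and angle between dimmer_box's own z axis and vertical below 0.06 rad and linear speed of dimmer_box below 0.01 m/s); the robot touches nothing.
It fails at once if the box is crushed (jaw force over 45 N) (contact force between jaw and dimmer_box above 45 N).
It fails at once if the robot pushes the sliding jaw itself (over 5 N) (contact force between any of the arm, the fingers and jaw above 5 N).
It fails at once if the tape measure, the solder reel or the oil bottle is displaced by more than 30 mm (distance of any of tape_measure, solder_reel, oil_bottle from where it was at the start of the episode above 0.03 m).
It also fails if it takes over 72 s, if anything falls off the work surface, if the arm or the gripper's body presses on something with over 40 N, if the wrist force passes 120 N, or if a joint passes its speed limit or range.

### The arm

A 6-joint arm with a two-finger parallel gripper is mounted at the origin on a cart in front of the work surface, level with it; the furniture and walls round the work are solid. World frame = base frame: x ahead of the robot, y to its left, z up, the work surface at z = 0. Lengths are in mm, angles in rad, forces in N, time in s.
With the tool pointing down it reaches from about 275 to 1000 mm from the base axis. Payload 8.4 kg.
Tool frame: the origin (TCP) lies midway between the tips of the shut fingers; the grasp point (between the pads) lies 19 mm behind it; z points along the fingers, y is the line along which they close (so a half turn about z gives the same grasp; the last joint's range is limited). The gripper opens to 85 mm and grips with 20 to 120 N. Pads are 22 mm wide; open, the fingers measure 114 mm over their backs; the gripper's body (76 mm by 85 mm) begins 54 mm behind the grasp point. The pads swing forward as they close: fully open they stand 13 mm farther back than shut.
Start: joints at [1.339, 0.353, 1.633, -0, 1.155, -0.002], TCP at [142.363, 608.573, 231.281] pointing down, gripper open.
Joint ranges: [-2.63, 2.63], [-0.92, 2.1], [0.06, 2.66], [-1.3, 4.44], [0, 2.69], [-3.02, 3.02]. Speed limits (rad/s): [2.22, 2.22, 2.79, 3.14, 3.14, 3.14].

### API

Orientations are given as [roll, pitch, yaw] about the fixed x, y, z axes, in that order (R = Rz(yaw) Ry(pitch) Rx(roll)).
In Python, from rig import monitor, imaging, r gives the robot as it stands.
- The arm moves only by the tool drive_tool, never from a script. Its argument "plan" is a list of rows, each an object of numbers: "x", "y", "z": the shift along the tool's x, y, z in units of 50 mm (1.0 is 50 mm); "ax", "ay", "az": the turn, a rotation vector about the tool's x, y, z in units of 6 degrees (1.0 is 6 degrees); "hand": the finger opening in mm, from 0 to 85.4. In form: [{"x": .., "y": .., "z": .., "ax": .., "ay": .., "az": .., "hand": ..}, ...]. A call has 1 to 8 rows; each row is the pose to reach, as a shift and turn from the pose commanded when the call began, along the tool's axes at that moment; what a row does not reach only later rows make up. A row lasts 1/10 s, in which the tool goes at most 50 mm and 8.59 degrees, less where a joint would pass 70% of its speed; a pose out of reach is approached as far as the arm can. A call with a gripper value outside its range is refused whole. The fingers move at their own pace and stop on an object; "grip_force" is the grip in N (left out, the last holds). Time passes only in rows, so rows that repeat a pose let the fingers close. It gives the time, the measured TCP pose, the force, the opening and the grip force at its end, in the units of the state.
- monitor.sense(): the state, without advancing time (a new reading comes with each control period).
- imaging.grab_frame(name): name is "scene" or "side" or "wrist"; returns the picture (400x640x3 uint8, red, green, blue); there is no depth.
- imaging.camera_info(name): a dict with "mtx" (3x3 intrinsics, pixels), "R" (3x3) and "t" (3): a world point X has camera coordinates R X + t. Camera axes: x right, y down, z forward; pixel columns grow to the right and rows downward; lengths in mm; the calibration is good to about 2 mm. A picture is of the moment at which its call begins: read the wrist's pose just before it. camera_info takes no time and is no camera call; for the wrist camera it gives the pose at the moment of the call.
- r.sign_off(): hands the job in; it is judged then, once.
The state is a dict: "clock": time; "qpos": joint angles; "qvel": joint speeds; "joint_efforts": joint torques, N m; "eef_pos": TCP position; "tcp_rot": TCP orientation; "contact_force": force on the tool from outside, world axes, zero at the start; "wrist_torque": the same for the moment, N m; "opening": opening from 0.0 (shut) to 1.0 (fully open); "grasp_force": force on a finger pad.
Only numpy, scipy, OpenCV 4.12 (cv2) and the standard library are available. Lean on these libraries where they do the work, as an engineer would, in place of code of your own. Each camera call takes 0.05 s, during which the arm holds its last target. There are 200 camera calls.

## Working session

There is one attempt and no reset: what is moved stays moved. The work goes in short steps, Python scripts to look and compute and a tool call to move; the robot and the scene stay as the last step left them, time stands still between calls to the robot, and variables do not carry over. Pictures are saved under pics/ and viewed, at most 10 in all, crops included, and the job is handed in when it is done.

Besides the shell and the picture viewer there is one more tool, called after "Request:" as a command line: name --argument value ..., lists and objects as JSON in quotes. drive_tool: Moves the arm, as the interface text tells. Its arguments: {"type":"object","properties":{"plan":{"type":"array","items":{"type":"object","properties":{"x":{"type":"number"},"y":{"type":"number"},"z":{"type":"number"},"ax":{"type":"number"},"ay":{"type":"number"},"az":{"type":"number"},"hand":{"type":"number"}}}},"grip_force":{"type":"number"}},"required":["plan"]}

```bash
ls; mkdir -p pics; python3 - <<'E'
from rig import monitor, imaging, r
import cv2
for n in ["scene","side","wrist"]:
    im=imaging.grab_frame(n); cv2.imwrite(f"pics/{n}0.png",im[:,:,::-1])
    c=imaging.camera_info(n); print(n,c)
print(monitor.sense())
E
```

```text
pics
scene {'mtx': array([[372.90106257,   0.        , 318.49979685],
       [  0.        , 372.90106257, 202.78310928],
       [  0.        ,   0.        ,   1.        ]]), 'R': array([[-0.88611553, -0.46298351,  0.02110775],
       [-0.29584944,  0.53000191, -0.79471447],
       [ 0.35675255, -0.71045354, -0.60661634]]), 't': array([431.39998453, 293.36028035, 723.03516247])}
side {'mtx': array([[386.34710399,   0.        , 322.56174034],
       [  0.        , 386.34710399, 204.47608647],
       [  0.        ,   0.        ,   1.        ]]), 'R': array([[ 0.99951893,  0.02186808,  0.02199304],
       [ 0.02845665, -0.36462213, -0.93072065],
       [-0.01233393,  0.93089875, -0.36506901]]), 't': array([-553.98973081,   16.71180832, 1264.96542944])}
wrist {'mtx': array([[275.49395459,   0.        , 319.45013711],
       [  0.        , 275.49395459, 198.07366868],
       [  0.        ,   0.        ,   1.        ]]), 'R': array([[ 2.27062719e-01,  9.73879911e-01, -6.63919144e-04],
       [ 9.33209125e-01, -2.17385161e-01,  2.86119593e-01],
       [ 2.78501798e-01, -6.55866682e-02, -9.58193685e-01]]), 't': array([-623.92680758,  -36.86219219,  379.35630167])}
{'clock': 0.15, 'qpos': array([ 1.33858619e+00,  3.53493589e-01,  1.63396086e+00, -1.21034988e-05,
        1.15519424e+00, -2.42982930e-03]), 'qvel': array([ 0.0001784 , -0.00223829, -0.00132195, -0.0008419 , -0.00148963,
       -0.0019847 ]), 'joint_efforts': array([-1.48949584e-05, -6.05636001e+01, -3.42343318e+01, -2.32676513e-05,
        6.18082806e-03, -4.13564820e-06]), 'eef_pos': array([142.2909999 , 608.21625711, 230.73235305]), 'tcp_rot': array([-3.14053659e+00,  8.50197315e-06,  2.91181725e+00]), 'contact_force': array([ 0.20736979,  0.29244482, -1.21296779]), 'wrist_torque': array([ 0.04417195, -0.02146355, -0.01332448]), 'grasp_force': 0.0, 'opening': 0.9979271703710629}
```

View pics/scene0.png

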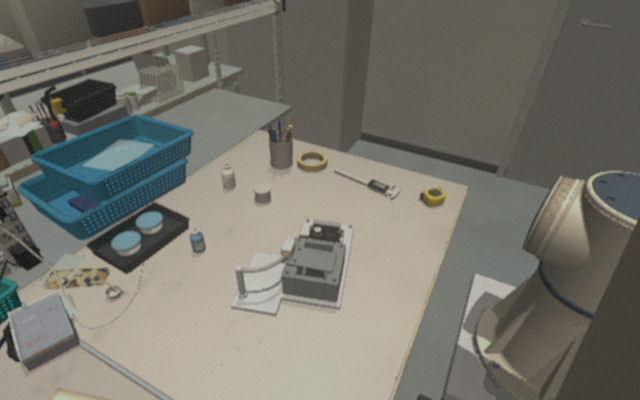

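View pics/side0.png

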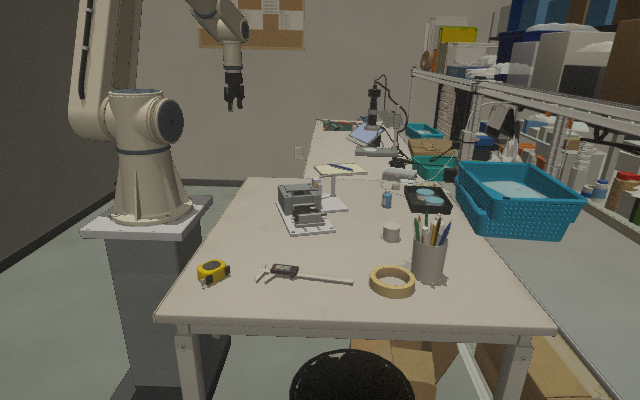

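View pics/wrist0.png

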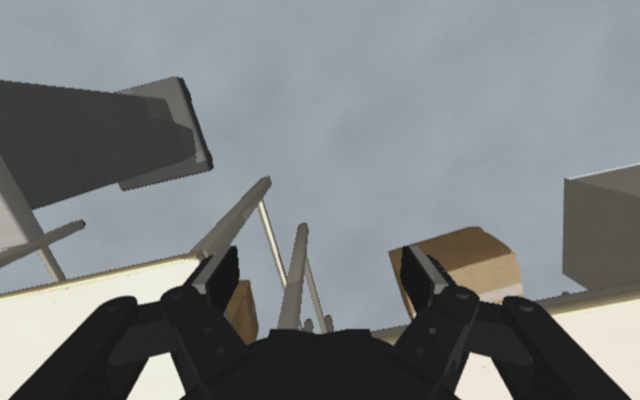

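Scene: the fixture is at about (317,262), with the rod to its left (240,282) and the box at (322,232). Side: the fixture is at (305,210). The wrist view shows only floor. Next I'll enlarge the scene crop for corner picks.

```bash
cat > h.py <<'E'
import numpy as np, cv2
from rig import monitor, imaging, r
def cast(c,uv,z):
    "pixels -> world points on plane z"
    uv=np.atleast_2d(np.array(uv,float)); d=(np.linalg.inv(c["mtx"])@np.c_[uv,np.ones(len(uv))].T).T@c["R"]
    o=-c["R"].T@c["t"]; return o+d*((z-o[2])/d[:,2])[:,None]
def proj(c,X):
    q=(np.atleast_2d(X)@c["R"].T+c["t"])@c["mtx"].T; return q[:,:2]/q[:,2:]
def tri(ca,ua,cb,ub):
    P=lambda c:c["mtx"]@np.c_[c["R"],c["t"]]
    X=cv2.triangulatePoints(P(ca),P(cb),np.array(ua,float).reshape(2,1),np.array(ub,float).reshape(2,1)); return (X[:3]/X[3]).ravel()
E
python3 - <<'E'
from h import *
a=cv2.imread("pics/scene0.png")[205:325,220:380]; b=cv2.imread("pics/side0.png")[165:245,260:370]
cv2.imwrite("pics/c0.png",cv2.resize(a,None,fx=5,fy=5,interpolation=cv2.INTER_CUBIC))
c=imaging.camera_info("scene"); d=imaging.camera_info("side")
print(cast(c,[(317,250)],70),cast(d,[(300,192)],70))
print(cast(c,[(238,306),(277,311),(265,254),(339,306),(282,298)],0))
E
```

```text
[[481.62164723  20.46492582  70.        ]] [[479.49954236  15.06125528  70.        ]]
[[582.75975607 188.15996141   0.        ]
 [502.7472237  159.27361918   0.        ]
 [619.73368301  31.32772926   0.        ]
 [392.66375986  84.93134917   0.        ]
 [511.52430066 125.37203164   0.        ]]
```

View pics/c0.png

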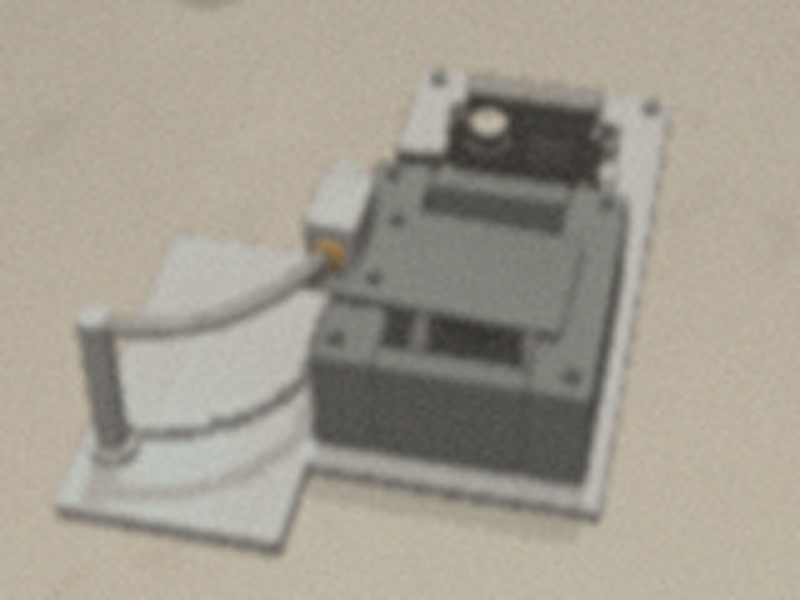

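The crop shows housing-top corners at about (315,360), (590,400), (628,200) and (380,165), the shoe at (340,200), and the rod post top at (95,318).

```bash
python3 - <<'E'
from h import *
c=imaging.camera_info("scene")
k=np.array([(315,360),(590,400),(628,200),(380,165)])/5+[220,205]
P=cast(c,k,70); print(P); 
e=P-np.roll(P,-1,0); print(np.linalg.norm(e,axis=1)); print(np.arctan2(e[:,1],e[:,0]),P.mean(0))
print(cast(c,np.array([(340,180),(95,318)])/5+[220,205],105))
for n in ["scene","side"]:
    cc=imaging.camera_info(n)
    im=cv2.cvtColor(cv2.imread(f"pics/{n}0.png"),cv2.COLOR_BGR2HSV)
E
```

```text
[[506.53093956 124.43113473  70.        ]
 [397.2318604   88.96530376  70.        ]
 [431.83386799 -25.36280184  70.        ]
 [542.84516191   9.09908365  70.        ]]
[114.90915487 119.44963232 116.2373818  120.91403868]
[ 0.31376536  1.8646874  -2.84058939 -1.26575677] [469.61045746  49.28318007  70.        ]
[[533.59984924  58.11438704 105.        ]
 [577.32746468 173.34916598 105.        ]]
```

```bash
cat >> h.py <<'E'
from scipy.spatial.transform import Rotation as Ro
def to(p,yaw):
    "shift and turn in move units from the measured pose to p, yaw (tool down)"
    s=monitor.sense(); R0=Ro.from_euler("xyz",s["tcp_rot"]); R1=Ro.from_euler("xyz",[np.pi,0,yaw])
    print("t",round(s["clock"],2),"shift",np.round(R0.inv().apply(np.array(p)-s["eef_pos"])/50,3),"turn",np.round(np.degrees((R0.inv()*R1).as_rotvec())/6,3),
      "pos",s["eef_pos"].round(1),"rot",s["tcp_rot"].round(3),"F",s["contact_force"].round(1),"M",s["wrist_torque"].round(3))
E
python3 -c "
from h import *
to([535,70,230],1.874)
c=imaging.camera_info('scene');print(cast(c,[(198,250)],0))"
```

```text
t 0.15 shift [-10.099  -8.693   0.024] turn [-9.00e-03  5.00e-03  9.91e+00] pos [142.3 608.2 230.7] rot [-3.141  0.     2.912] F [ 0.2  0.3 -1.2] M [ 0.044 -0.021 -0.013]
[[773.1305434  99.7563797   0.       ]]
```

Request:
drive_tool --plan '[{"x":-10.1,"y":-8.69,"az":9.91,"hand":85},{"x":-10.1,"y":-8.69,"az":9.91,"hand":85},{"x":-10.1,"y":-8.69,"az":9.91,"hand":85},{"x":-10.1,"y":-8.69,"az":9.91,"hand":85},{"x":-10.1,"y":-8.69,"az":9.91,"hand":85},{"x":-10.1,"y":-8.69,"az":9.91,"hand":85},{"x":-10.1,"y":-8.69,"az":9.91,"hand":85},{"x":-10.1,"y":-8.69,"az":9.91,"hand":85}]'

```text
invalid input
```

```bash
python3 -c "
from h import *
to([535,70,230],1.874)"
```

```text
t 0.15 shift [-10.099  -8.693   0.024] turn [-9.00e-03  5.00e-03  9.91e+00] pos [142.3 608.2 230.7] rot [-3.141  0.     2.912] F [ 0.2  0.3 -1.2] M [ 0.044 -0.021 -0.013]
```

Request:
drive_tool --plan '[{"x":-0.75,"y":-0.65,"z":0,"ax":0,"ay":0,"az":0.7,"hand":85},{"x":-1.5,"y":-1.3,"z":0,"ax":0,"ay":0,"az":1.4,"hand":85},{"x":-2.25,"y":-1.95,"z":0,"ax":0,"ay":0,"az":2.1,"hand":85},{"x":-3.0,"y":-2.6,"z":0,"ax":0,"ay":0,"az":2.8,"hand":85},{"x":-3.75,"y":-3.25,"z":0,"ax":0,"ay":0,"az":3.5,"hand":85},{"x":-4.5,"y":-3.9,"z":0,"ax":0,"ay":0,"az":4.2,"hand":85},{"x":-5.25,"y":-4.55,"z":0,"ax":0,"ay":0,"az":4.9,"hand":85},{"x":-6.0,"y":-5.2,"z":0,"ax":0,"ay":0,"az":5.6,"hand":85}]'

```text
clock: 0.95
eef_pos: [376.0, 285.3, 231.4]
tcp_rot: [3.141, 0.0, 2.323]
contact_force: [1.4, 0.4, -0.6]
opening: 0.996
grasp_force: 0.0
```

```bash
python3 -c "
from h import *
to([535,70,230],1.874)"
```

```text
t 0.95 shift [-5.318 -0.618  0.027] turn [ 3.000e-03 -1.000e-03  4.284e+00] pos [376.  285.3 231.4] rot [3.141 0.    2.323] F [ 1.4  0.4 -0.6] M [ 0.002 -0.027 -0.015]
```

Request:
drive_tool --plan '[{"x":-0.9,"y":-0.1,"z":0,"ax":0,"ay":0,"az":0.8,"hand":85},{"x":-1.8,"y":-0.2,"z":0,"ax":0,"ay":0,"az":1.6,"hand":85},{"x":-2.7,"y":-0.3,"z":0,"ax":0,"ay":0,"az":2.4,"hand":85},{"x":-3.6,"y":-0.4,"z":0,"ax":0,"ay":0,"az":3.2,"hand":85},{"x":-4.5,"y":-0.5,"z":0,"ax":0,"ay":0,"az":4.0,"hand":85},{"x":-5.3,"y":-0.6,"z":0,"ax":0,"ay":0,"az":4.28,"hand":85},{"x":-5.3,"y":-0.6,"z":0,"ax":0,"ay":0,"az":4.28,"hand":85}]'

```text
clock: 1.65
eef_pos: [537.4, 69.9, 231.2]
tcp_rot: [3.141, 0.001, 1.873]
contact_force: [0.2, 0.3, -0.1]
opening: 0.999
grasp_force: 0.0
```

```bash
python3 - <<'E'
from h import *
to([535,70,230],1.874)
im=imaging.grab_frame("wrist"); c=imaging.camera_info("wrist"); np.savez("w1.npz",**c)
cv2.imwrite("pics/w1.png",im[:,:,::-1])
E
```

```text
t 1.65 shift [ 0.015 -0.045  0.023] turn [ 0.009  0.013 -0.013] pos [537.4  69.9 231.2] rot [3.141e+00 1.000e-03 1.873e+00] F [ 0.2  0.3 -0.1] M [-0.027 -0.008  0.059]
```

View pics/w1.png

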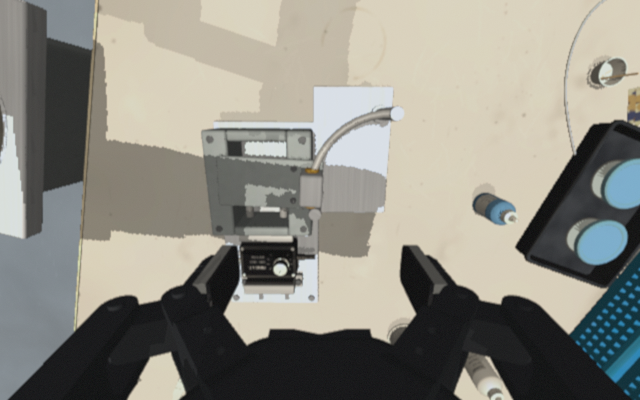

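The wrist view shows the housing at (203-318, 129-235), the shoe at (311,187), the post at (397,114) and the box at (268,262). I'll enlarge it once for exact picks.

```bash
python3 - <<'E'
from h import *
a=cv2.imread("pics/w1.png")[90:240,190:410][:, :]
a=cv2.imread("pics/w1.png")[100:310,190:410]
cv2.imwrite("pics/w1c.png",cv2.resize(a,None,fx=2.85,fy=2.85,interpolation=cv2.INTER_CUBIC))
E
```

```text
(no output)
```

View pics/w1c.png

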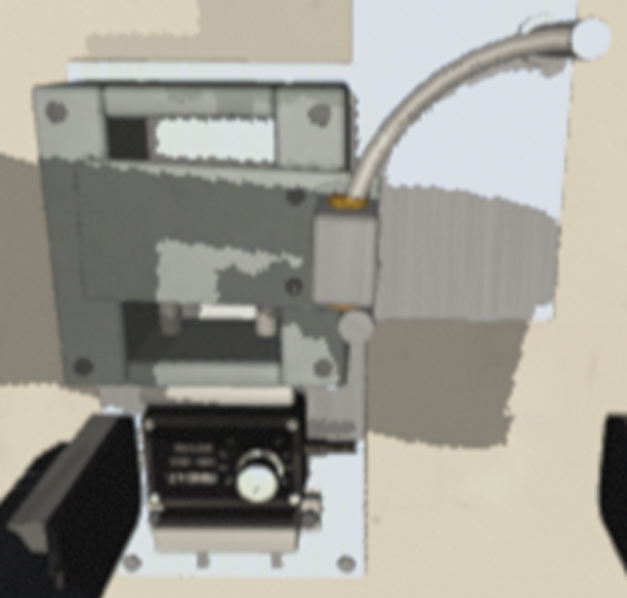

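```bash
python3 - <<'E'
from h import *
c=dict(np.load("w1.npz"))
f=lambda p:np.array(p)/2.85+[190,100]
for nm,p,z in [("corners",[(36,88),(349,85),(354,384),(65,384)],70),("screws",[(56,111),(320,113),(322,367),(84,367)],70),("shoe",[(314,212),(373,210),(376,305),(315,305)],105),("post",[(591,38),(355,325)],97)]:
    P=cast(c,f(p),z); e=np.roll(P,-1,0)-P; print(nm,P.round(1)[:,:2].tolist(),np.linalg.norm(e,axis=1).round(1),np.arctan2(e[:,1],e[:,0]).round(3),P.mean(0).round(1))
y=.303
for o in [(469.6,49.3)]:
    pass
E
```

```text
corners [[398.1, 88.4], [510.2, 124.7], [547.9, 8.5], [431.9, -27.9]] [117.9 122.2 121.6 121.2] [ 0.313 -1.257 -2.838  1.854] [472.   48.4  70. ]
screws [[406.9, 82.3], [502.7, 111.5], [532.9, 11.8], [438.0, -17.9]] [100.2 104.2  99.5 104.9] [ 0.296 -1.277 -2.838  1.872] [470.1  46.9  70. ]
shoe [[511.5, 81.8], [530.9, 88.6], [542.4, 55.7], [521.4, 49.1]] [20.6 34.9 22.  34.1] [ 0.338 -1.235 -2.838  1.865] [526.5  68.8 105. ]
post [[583.8, 165.2], [538.1, 43.3]] [130.2 130.2] [-1.929  1.213] [561.  104.3  97. ]
```

```bash
python3 -c "
from h import *
to([527,67.5,82],1.86)"
```

```text
t 1.7 shift [-0.024 -0.192  2.979] turn [-0.003  0.001  0.132] pos [535.8  71.6 230.9] rot [-3.141  0.     1.874] F [-0.7 -0.2 -0.1] M [ 0.026 -0.008  0.033]
```

Request:
drive_tool --plan '[{"x":-0.02,"y":-0.19,"z":0.8,"ax":0,"ay":0,"az":0.13,"hand":55},{"x":-0.02,"y":-0.19,"z":1.6,"ax":0,"ay":0,"az":0.13,"hand":55},{"x":-0.02,"y":-0.19,"z":2.3,"ax":0,"ay":0,"az":0.13,"hand":55},{"x":-0.02,"y":-0.19,"z":2.75,"ax":0,"ay":0,"az":0.13,"hand":50},{"x":-0.02,"y":-0.19,"z":2.97,"ax":0,"ay":0,"az":0.13,"hand":45},{"x":-0.02,"y":-0.19,"z":2.97,"ax":0,"ay":0,"az":0.13,"hand":20},{"x":-0.02,"y":-0.19,"z":2.97,"ax":0,"ay":0,"az":0.13,"hand":18},{"x":-0.02,"y":-0.19,"z":2.97,"ax":0,"ay":0,"az":0.13,"hand":18}]' --grip_force 25

```text
clock: 2.5
eef_pos: [527.9, 70.1, 83.4]
tcp_rot: [3.138, 0.001, 1.864]
contact_force: [8.4, -0.2, -20.3]
opening: 0.278
grasp_force: 26.5
```

```bash
python3 -c "
from h import *
to([527,67.5,82],1.86)"
```

```text
t 2.5 shift [-0.044 -0.032  0.027] turn [0.035 0.006 0.034] pos [527.9  70.1  83.4] rot [3.138e+00 1.000e-03 1.864e+00] F [  8.4  -0.2 -20.3] M [ 0.074 -1.263 -0.209]
```

```bash
cat >> h.py <<'E'
F0=np.array([470.5,47.5]); FY=.301
def fx(x,y): c,s=np.cos(FY),np.sin(FY); return F0+[c*x-s*y,s*x+c*y]
def shoe(j): return fx(140-80*np.cos(j),80*np.sin(j))
E
python3 -c "
from h import *
s=monitor.sense();y=s['tcp_rot'][2]
ex=np.array([np.cos(y),np.sin(y)]);ey=np.array([np.sin(y),-np.cos(y)])
j0=.05;print(shoe(j0))
for j in np.arange(1,15)*.085: 
  d=shoe(j0+j)-shoe(j0); print((d@ex/50).round(3),(d@ey/50).round(3),np.degrees(j).round(2)/6)"
```

```text
[526.71250612  69.13673551]
0.135 0.011 0.8116666666666666
0.269 0.034 1.6233333333333333
0.401 0.069 2.435
0.529 0.114 3.2466666666666666
0.653 0.17 4.058333333333334
0.772 0.236 4.87
0.885 0.312 5.6816666666666675
0.99 0.398 6.493333333333333
1.088 0.492 7.305
1.178 0.594 8.116666666666667
1.259 0.703 8.928333333333333
1.33 0.819 9.74
1.391 0.94 10.551666666666668
1.442 1.067 11.363333333333335
```

Request:
drive_tool --plan '[{"x":0.135,"y":0.011,"z":0,"ax":0,"ay":0,"az":0.81,"hand":18},{"x":0.27,"y":0.034,"z":0,"ax":0,"ay":0,"az":1.62,"hand":18},{"x":0.4,"y":0.07,"z":0,"ax":0,"ay":0,"az":2.43,"hand":18},{"x":0.53,"y":0.114,"z":0,"ax":0,"ay":0,"az":3.25,"hand":18},{"x":0.653,"y":0.17,"z":0,"ax":0,"ay":0,"az":4.06,"hand":18},{"x":0.772,"y":0.236,"z":0,"ax":0,"ay":0,"az":4.87,"hand":18},{"x":0.885,"y":0.312,"z":0,"ax":0,"ay":0,"az":5.68,"hand":18},{"x":0.885,"y":0.312,"z":0,"ax":0,"ay":0,"az":5.68,"hand":18}]'

```text
clock: 3.3
eef_pos: [531.9, 116.5, 83.4]
tcp_rot: [3.135, -0.001, 1.267]
contact_force: [16.0, -8.8, -23.5]
opening: 0.273
grasp_force: 27.0
```

```bash
python3 -c "
from h import *
s=monitor.sense();y=s['tcp_rot'][2];j0=.645
to([*shoe(j0),82],1.872-j0)
ex=np.array([np.cos(y),np.sin(y)]);ey=np.array([np.sin(y),-np.cos(y)])
for j in np.arange(1,9)*.085: 
  d=shoe(j0+j)-shoe(j0); print((d@ex/50).round(3),(d@ey/50).round(3),np.degrees(j).round(2)/6)"
```

```text
t 3.3 shift [-0.027 -0.055  0.028] turn [ 0.065 -0.015  0.382] pos [531.9 116.5  83.4] rot [ 3.135e+00 -1.000e-03  1.267e+00] F [ 16.   -8.8 -23.5] M [-1.273 -2.204 -0.319]
0.135 0.011 0.8116666666666666
0.27 0.034 1.6233333333333333
0.401 0.068 2.435
0.529 0.113 3.2466666666666666
0.653 0.169 4.058333333333334
0.772 0.235 4.87
0.885 0.311 5.6816666666666675
0.991 0.396 6.493333333333333
```

Request:
drive_tool --plan '[{"x":0.135,"y":0.03,"z":0,"ax":0,"ay":0,"az":0.81,"hand":18},{"x":0.27,"y":0.06,"z":0,"ax":0,"ay":0,"az":1.62,"hand":18},{"x":0.4,"y":0.1,"z":0,"ax":0,"ay":0,"az":2.43,"hand":18},{"x":0.53,"y":0.145,"z":0,"ax":0,"ay":0,"az":3.25,"hand":18},{"x":0.653,"y":0.2,"z":0,"ax":0,"ay":0,"az":4.06,"hand":18},{"x":0.772,"y":0.265,"z":0,"ax":0,"ay":0,"az":4.87,"hand":18},{"x":0.87,"y":0.34,"z":0,"ax":0,"ay":0,"az":5.6,"hand":18},{"x":0.87,"y":0.34,"z":0,"ax":0,"ay":0,"az":5.6,"hand":18}]'

```text
clock: 4.1
eef_pos: [560.1, 152.0, 83.4]
tcp_rot: [3.137, -0.002, 0.681]
contact_force: [10.9, -11.7, -16.7]
opening: 0.274
grasp_force: 26.6
```

```bash
python3 -c "
from h import *
j0=1.25
to([*shoe(j0),82],1.872-j0)
p=monitor.sense()['eef_pos'][:2]-fx(140,0); print(np.hypot(*p), FY+np.pi-np.arctan2(*p[::-1])%(2*np.pi))"
```

```text
t 4.1 shift [-0.014 -0.063  0.028] turn [ 0.04  -0.024  0.566] pos [560.1 152.   83.4] rot [ 3.137e+00 -2.000e-03  6.810e-01] F [ 10.9 -11.7 -16.7] M [-1.508 -1.641  0.141]
76.90180204118896 1.2613736871576124
```

Request:
drive_tool --plan '[{"x":0,"y":0,"z":0,"ax":0,"ay":0,"az":0,"hand":50},{"x":0,"y":0,"z":0,"ax":0,"ay":0,"az":0,"hand":50},{"x":0,"y":0,"z":-0.1,"ax":0,"ay":0,"az":0,"hand":55},{"x":0,"y":0,"z":-0.7,"ax":0,"ay":0,"az":0,"hand":60},{"x":0,"y":0,"z":-1.5,"ax":0,"ay":0,"az":0,"hand":60},{"x":0,"y":0,"z":-2.2,"ax":0,"ay":0,"az":0,"hand":60}]'

```text
clock: 4.7
eef_pos: [557.4, 153.3, 195.3]
tcp_rot: [3.141, -0.001, 0.683]
contact_force: [0.8, 0.3, 0.3]
opening: 0.698
grasp_force: 0.0
```

```bash
python3 -c "
from h import *
to([*F0,190],.301)"
```

```text
t 4.7 shift [-2.684  0.545  0.104] turn [ 0.    -0.01   3.644] pos [557.4 153.3 195.3] rot [ 3.141e+00 -1.000e-03  6.830e-01] F [0.8 0.3 0.3] M [ 0.005 -0.041  0.016]
```

Request:
drive_tool --plan '[{"x":-0.8,"y":0.16,"z":0,"ax":0,"ay":0,"az":1.1,"hand":60},{"x":-1.6,"y":0.32,"z":0,"ax":0,"ay":0,"az":2.2,"hand":60},{"x":-2.4,"y":0.49,"z":0.05,"ax":0,"ay":0,"az":3.3,"hand":60},{"x":-2.68,"y":0.545,"z":0.1,"ax":0,"ay":0,"az":3.64,"hand":60},{"x":-2.68,"y":0.545,"z":0.1,"ax":0,"ay":0,"az":3.64,"hand":60},{"x":-2.68,"y":0.545,"z":0.1,"ax":0,"ay":0,"az":3.64,"hand":60}]'

```text
clock: 5.3
eef_pos: [471.8, 47.8, 188.6]
tcp_rot: [3.142, -0.002, 0.302]
contact_force: [0.1, 0.2, 0.2]
opening: 0.699
grasp_force: 0.0
```

```bash
python3 - <<'E'
from h import *
to([*F0,190],.301)
im=imaging.grab_frame("wrist"); c=imaging.camera_info("wrist"); np.savez("w2.npz",**c)
cv2.imwrite("pics/w2.png",im[:,:,::-1]); print(proj(c,[[*F0,64],[*F0,70]]))
E
```

```text
t 5.3 shift [-0.026 -0.001 -0.027] turn [ 0.    -0.02   0.011] pos [471.8  47.8 188.6] rot [ 3.142e+00 -2.000e-03  3.020e-01] F [0.1 0.2 0.2] M [-0.018  0.009  0.05 ]
[[319.44713356 192.17297655]
 [319.44333184 193.7834455 ]]
```

View pics/w2.png

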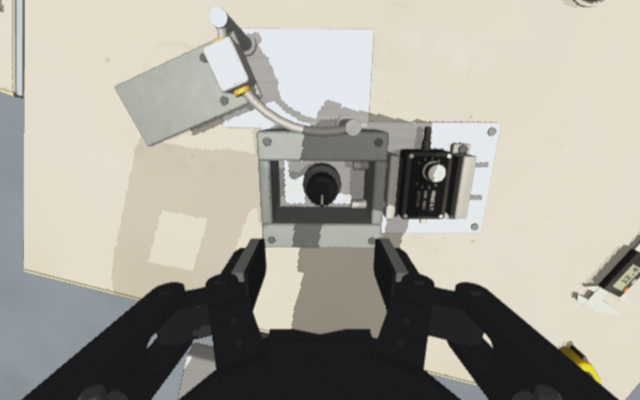

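The knob shows at about (322,184) with a pointer mark at (322,200), and the housing screws are at (266,141), (373,140), (272,241) and (372,240). The shutter is clear of the slot.

```bash
python3 - <<'E'
from h import *
c=dict(np.load("w2.npz"))
P=cast(c,[(266,141.5),(373.5,140.5),(372.5,240),(272,241)],70);print("screws",P.round(1)[:,:2].tolist(),P.mean(0))
g=cv2.imread("pics/w2.png",0)
m=(g<45).astype(np.uint8); m[:155]=0;m[225:]=0;m[:,:285]=0;m[:,365:]=0
n,l,s,ct=cv2.connectedComponentsWithStats(m); i=1+s[1:,4].argmax(); print(s[i],ct[i])
ys,xs=np.where(l==i)
print((cv2.minEnclosingCircle(np.c_[xs,ys].astype(np.float32))))
for r in range(160,212,2): print(r,''.join('%4d'%v for v in g[r,296:350:2]))
E
```

```text
screws [[504.0, 110.3], [534.8, 14.8], [439.4, -19.9], [407.2, 79.3]] [471.3407695   46.12225481  70.        ]
[306 172  32  33 755] [321.29006623 187.32847682]
((321.7816467285156, 187.8428497314453), 16.394947052001953)
160  138 134 122 143 112 114 115 114 116 114 113 115 115 112 117 108 104 105 106 105 105 104 104 104  95  94  95
162  160 159 160 166 160 160 160 159 156 140 122 131 122 111 130 142 154 159 158 159 159 160 159 160 143 126 126
164  160 160 160 160 160 155 145 131 115  79  54  46  41  41  46  59  74 126 158 163 162 162 161 162 154 128 127
166  161 161 159 160 146 130 122  90  55  50  54  59  65  66  63  58  53  50  92 146 161 160 160 160 149 141 130
168  159 159 158 148 130 125  76  44  59  70  72  72  71  72  73  73  73  68  49  69 143 161 161 161 162 160 158
170  158 160 137 128 128 105  52  59  69  65  67  68  63  68  72  72  74  74  71  58  91 159 162 163 163 163 162
172  133 142 130 129 124  61  62  58  58  57  50  47  39  32  43  44  65  73  72  71  63 136 164 163 164 163 160
174  129 128 130 142  98  51  58  57  50  39  22  19  16  20  19  21  34  60  71  74  7
[... 1359 characters left out ...]
33 232 232 227 226 227
200  232 232 233 233 224 160 156  97  25  25  27  26  63 124  25  27  28  31  65 191 229 232 232 232 227 226 227
202  228 219 215 229 212 159 162 147  71  45  25  20  64 124  23  26  29  59 138 220 232 218 228 228 214 228 228
204  167 160 158 169 162 159 159 161 154 126  60  52  54  97  43  46  89 150 159 163 173 162 171 170 159 171 164
206  105 114 112 113 128 123 113 128 126 113  99 105  65  52  89  92 115 125 124 129 130 130 129 128 128 131 128
208   62  61  61  63  63  62  63  62  63  61  62  63  62  63  62  61  62  61  62  62  65  64  65  65  64  63  66
210   64  63  62  64  63  62  63  64  64  62  63  63  64  64  63  62  64  63  63  63  62  63  64  64  64  63  63
```

```bash
python3 - <<'E'
from h import *
c=dict(np.load("w2.npz")); print(cast(c,[(322,188.5),(321.5,188)],64))
to([*cast(c,[(322,188.3)],64)[0][:2],48],.301)
print(fx(0,0))
E
```

```text
[[474.9092581   46.19801247  64.        ]
 [475.25287997  46.83213647  64.        ]]
t 5.35 shift [0.043 0.053 2.81 ] turn [-0.    -0.018  0.016] pos [472.   48.1 188.5] rot [-3.142e+00 -2.000e-03  3.030e-01] F [ 0.3 -0.2  0.6] M [0.031 0.008 0.054]
[470.5  47.5]
```

```bash
python3 - <<'E'
from h import *
to([473.5,46.8,39],.751)
E
```

```text
t 5.35 shift [0.016 0.034 2.99 ] turn [ 4.000e-03 -1.700e-02 -4.281e+00] pos [472.   48.1 188.5] rot [-3.142e+00 -2.000e-03  3.030e-01] F [ 0.3 -0.2  0.6] M [0.031 0.008 0.054]
```

Request:
drive_tool --plan '[{"x":0.016,"y":0.034,"z":0.6,"ax":0,"ay":0,"az":-1.4,"hand":44},{"x":0.016,"y":0.034,"z":1.2,"ax":0,"ay":0,"az":-2.8,"hand":44},{"x":0.016,"y":0.034,"z":1.8,"ax":0,"ay":0,"az":-4.2,"hand":44},{"x":0.016,"y":0.034,"z":2.2,"ax":0,"ay":0,"az":-4.28,"hand":44},{"x":0.016,"y":0.034,"z":2.6,"ax":0,"ay":0,"az":-4.28,"hand":44},{"x":0.016,"y":0.034,"z":2.85,"ax":0,"ay":0,"az":-4.28,"hand":44},{"x":0.016,"y":0.034,"z":2.99,"ax":0,"ay":0,"az":-4.28,"hand":44},{"x":0.016,"y":0.034,"z":2.99,"ax":0,"ay":0,"az":-4.28,"hand":44}]'

```text
clock: 6.15
eef_pos: [472.0, 46.3, 37.7]
tcp_rot: [-3.141, 0.001, 0.75]
contact_force: [-0.3, -0.3, -0.5]
opening: 0.517
grasp_force: 0.0
```

Request:
drive_tool --plan '[{"x":0,"y":0,"z":0,"ax":0,"ay":0,"az":0,"hand":25},{"x":0,"y":0,"z":0,"ax":0,"ay":0,"az":0,"hand":25},{"x":0,"y":0,"z":0,"ax":0,"ay":0,"az":0,"hand":25},{"x":0,"y":0,"z":0,"ax":0,"ay":0,"az":0,"hand":25}]' --grip_force 50

```text
clock: 6.55
eef_pos: [472.8, 46.0, 39.0]
tcp_rot: [3.14, -0.001, 0.749]
contact_force: [0.6, -1.0, 4.1]
opening: 0.34
grasp_force: 49.8
```

```bash
python3 - <<'E'
from h import *
to([473.5,46.8,39],.751)
E
```

```text
t 6.55 shift [ 0.022 -0.002  0.   ] turn [ 0.011 -0.014 -0.017] pos [472.8  46.   39. ] rot [ 3.14e+00 -1.00e-03  7.49e-01] F [ 0.6 -1.   4.1] M [-0.078 -0.077  0.035]
```

Request:
drive_tool --plan '[{"x":0,"y":0,"z":0,"ax":0,"ay":0,"az":1.2,"hand":25},{"x":0,"y":0,"z":0,"ax":0,"ay":0,"az":2.4,"hand":25},{"x":0,"y":0,"z":0,"ax":0,"ay":0,"az":3.6,"hand":25},{"x":0,"y":0,"z":0,"ax":0,"ay":0,"az":4.8,"hand":25},{"x":0,"y":0,"z":0,"ax":0,"ay":0,"az":6.0,"hand":25},{"x":0,"y":0,"z":0,"ax":0,"ay":0,"az":7.2,"hand":25},{"x":0,"y":0,"z":0,"ax":0,"ay":0,"az":8.4,"hand":25},{"x":0,"y":0,"z":0,"ax":0,"ay":0,"az":8.6,"hand":25}]'

```text
clock: 7.35
eef_pos: [472.9, 45.6, 39.0]
tcp_rot: [3.142, -0.002, -0.154]
contact_force: [1.8, -4.4, 5.9]
opening: 0.344
grasp_force: 50.1
```

```bash
python3 - <<'E'
from h import *
to([473.5,46.8,39],.751)
E
```

```text
t 7.35 shift [ 0.009 -0.025 -0.   ] turn [ 0.009 -0.017 -8.637] pos [472.9  45.6  39. ] rot [ 3.142e+00 -2.000e-03 -1.540e-01] F [ 1.8 -4.4  5.9] M [-0.699 -0.17   0.194]
```

Request:
drive_tool --plan '[{"x":0,"y":0,"z":0,"ax":0,"ay":0,"az":0,"hand":44},{"x":0,"y":0,"z":0,"ax":0,"ay":0,"az":0,"hand":44},{"x":0,"y":0,"z":0,"ax":0,"ay":0,"az":-1.4,"hand":44},{"x":0,"y":0,"z":0,"ax":0,"ay":0,"az":-2.8,"hand":44},{"x":0,"y":0,"z":0,"ax":0,"ay":0,"az":-4.2,"hand":44},{"x":0,"y":0,"z":0,"ax":0,"ay":0,"az":-5.6,"hand":44},{"x":0,"y":0,"z":0,"ax":0,"ay":0,"az":-7.0,"hand":44},{"x":0,"y":0,"z":0,"ax":0,"ay":0,"az":-8.4,"hand":44}]'

```text
clock: 8.15
eef_pos: [471.5, 46.1, 38.1]
tcp_rot: [-3.141, 0.0, 0.736]
contact_force: [-0.7, 0.7, -0.5]
opening: 0.514
grasp_force: 0.0
```

```bash
python3 - <<'E'
from h import *
to([473.5,46.8,39],.751)
E
```

```text
t 8.15 shift [ 0.039  0.016 -0.018] turn [-0.006  0.004 -0.142] pos [471.5  46.1  38.1] rot [-3.141  0.     0.736] F [-0.7  0.7 -0.5] M [-0.038 -0.025  0.04 ]
```

Request:
drive_tool --plan '[{"x":0,"y":0,"z":0,"ax":0,"ay":0,"az":0,"hand":25},{"x":0,"y":0,"z":0,"ax":0,"ay":0,"az":0,"hand":25},{"x":0,"y":0,"z":0,"ax":0,"ay":0,"az":0,"hand":25},{"x":0,"y":0,"z":0,"ax":0,"ay":0,"az":1.3,"hand":25},{"x":0,"y":0,"z":0,"ax":0,"ay":0,"az":2.6,"hand":25},{"x":0,"y":0,"z":0,"ax":0,"ay":0,"az":3.9,"hand":25},{"x":0,"y":0,"z":0,"ax":0,"ay":0,"az":5.0,"hand":25},{"x":0,"y":0,"z":0,"ax":0,"ay":0,"az":5.0,"hand":25}]' --grip_force 50

```text
clock: 8.95
eef_pos: [472.1, 45.7, 38.5]
tcp_rot: [3.141, -0.0, 0.2]
contact_force: [-0.1, -4.7, 5.0]
opening: 0.343
grasp_force: 49.1
```

```bash
python3 - <<'E'
from h import *
to([473.5,46.8,39],.751)
E
```

```text
t 8.95 shift [ 0.031 -0.016 -0.01 ] turn [ 4.000e-03 -2.000e-03 -5.258e+00] pos [472.1  45.7  38.5] rot [ 3.141 -0.     0.2  ] F [-0.1 -4.7  5. ] M [-0.835 -0.016 -0.082]
```

Request:
drive_tool --plan '[{"x":0,"y":0,"z":0,"ax":0,"ay":0,"az":1.2,"hand":25},{"x":0,"y":0,"z":0,"ax":0,"ay":0,"az":2.4,"hand":25},{"x":0,"y":0,"z":0,"ax":0,"ay":0,"az":3.4,"hand":25},{"x":0,"y":0,"z":0,"ax":0,"ay":0,"az":3.4,"hand":25}]'

```text
clock: 9.35
eef_pos: [472.1, 45.8, 38.5]
tcp_rot: [3.141, -0.0, -0.154]
contact_force: [0.7, -5.0, 5.5]
opening: 0.348
grasp_force: 49.1
```

```bash
python3 - <<'E'
from h import *
to([473.5,46.8,39],.751)
im=imaging.grab_frame("wrist")
cv2.imwrite("pics/w3.png",im[:,:,::-1]); to([473.5,46.8,39],.751)
E
```

```text
t 9.35 shift [ 0.024 -0.024 -0.01 ] turn [ 2.000e-03 -3.000e-03 -8.643e+00] pos [472.1  45.8  38.5] rot [ 3.141 -0.    -0.154] F [ 0.7 -5.   5.5] M [-0.687 -0.016 -0.161]
t 9.4 shift [ 0.024 -0.024 -0.01 ] turn [ 2.000e-03 -3.000e-03 -8.618e+00] pos [472.1  45.8  38.5] rot [ 3.142 -0.    -0.151] F [ 0.9 -5.1  5.4] M [-0.669 -0.001 -0.166]
```

Request:
drive_tool --plan '[{"x":0,"y":0,"z":0,"ax":0,"ay":0,"az":0,"hand":44},{"x":0,"y":0,"z":0,"ax":0,"ay":0,"az":0,"hand":44},{"x":0,"y":0,"z":0,"ax":0,"ay":0,"az":-1.4,"hand":44},{"x":0,"y":0,"z":0,"ax":0,"ay":0,"az":-2.8,"hand":44},{"x":0,"y":0,"z":0,"ax":0,"ay":0,"az":-4.2,"hand":44},{"x":0,"y":0,"z":0,"ax":0,"ay":0,"az":-5.6,"hand":44},{"x":0,"y":0,"z":0,"ax":0,"ay":0,"az":-7.0,"hand":44},{"x":0,"y":0,"z":0,"ax":0,"ay":0,"az":-8.4,"hand":44}]'

```text
clock: 10.2
eef_pos: [471.7, 46.1, 38.1]
tcp_rot: [-3.141, 0.0, 0.735]
contact_force: [-0.0, 0.9, 0.0]
opening: 0.514
grasp_force: 0.0
```

Request:
drive_tool --plan '[{"x":0,"y":0,"z":0,"ax":0,"ay":0,"az":0,"hand":44}]'

```text
clock: 10.3
eef_pos: [471.7, 46.1, 38.1]
tcp_rot: [-3.141, 0.0, 0.731]
contact_force: [0.5, -0.4, -0.6]
opening: 0.516
grasp_force: 0.0
```

```bash
python3 - <<'E'
from h import *
im=imaging.grab_frame("wrist")
cv2.imwrite("pics/w4.png",im[:,:,::-1]); to([473.5,46.8,39],.751)
E
```

```text
t 10.35 shift [ 0.035  0.012 -0.017] turn [-0.003  0.001 -0.244] pos [471.8  46.1  38.2] rot [-3.141  0.     0.725] F [ 0.9 -0.3 -0.3] M [ 0.003 -0.045  0.045]
```

View pics/w4.png

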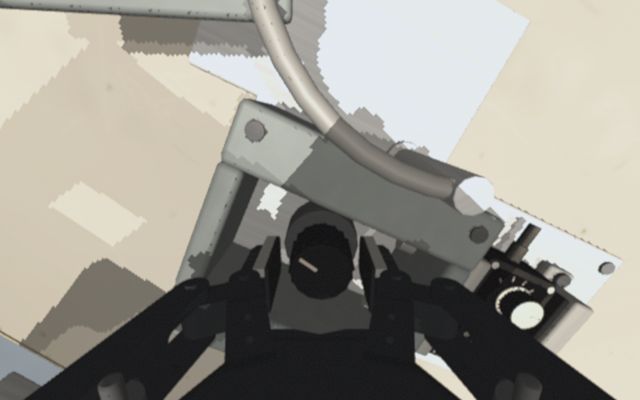

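The pointer now points up-left, from (316,270) to (302,261). That is about 1.7–1.8 rad turned, so there's no slip. The next stroke goes in short steps, reading the moment while moving.

Request:
drive_tool --plan '[{"x":0,"y":0,"z":0,"ax":0,"ay":0,"az":0,"hand":25},{"x":0,"y":0,"z":0,"ax":0,"ay":0,"az":0,"hand":25},{"x":0,"y":0,"z":0,"ax":0,"ay":0,"az":0,"hand":25},{"x":0,"y":0,"z":0,"ax":0,"ay":0,"az":0.4,"hand":25},{"x":0,"y":0,"z":0,"ax":0,"ay":0,"az":0.8,"hand":25},{"x":0,"y":0,"z":0,"ax":0,"ay":0,"az":1.2,"hand":25}]' --grip_force 50

```text
clock: 10.95
eef_pos: [472.3, 45.6, 38.5]
tcp_rot: [3.141, -0.0, 0.6]
contact_force: [-0.6, -4.6, 5.0]
opening: 0.345
grasp_force: 49.0
```

```bash
python3 - <<'E'
from h import *
to([473.5,46.8,39],.751)
E
```

```text
t 10.95 shift [ 0.033 -0.006 -0.009] turn [ 0.007 -0.002 -1.442] pos [472.3  45.6  38.5] rot [ 3.141 -0.     0.6  ] F [-0.6 -4.6  5. ] M [-0.796  0.049  0.181]
```

Request:
drive_tool --plan '[{"x":0,"y":0,"z":0,"ax":0,"ay":0,"az":0.4,"hand":25},{"x":0,"y":0,"z":0,"ax":0,"ay":0,"az":0.8,"hand":25}]'

```text
clock: 11.15
eef_pos: [472.3, 45.7, 38.5]
tcp_rot: [3.141, -0.0, 0.516]
contact_force: [0.3, -4.5, 6.3]
opening: 0.351
grasp_force: 48.9
```

```bash
python3 - <<'E'
from h import *
to([473.5,46.8,39],.751)
E
```

```text
t 11.15 shift [ 0.033 -0.008 -0.009] turn [ 7.000e-03 -2.000e-03 -2.243e+00] pos [472.3  45.7  38.5] rot [ 3.141 -0.     0.516] F [ 0.3 -4.5  6.3] M [-0.758  0.023  0.208]
```

Request:
drive_tool --plan '[{"x":0,"y":0,"z":0,"ax":0,"ay":0,"az":0.4,"hand":25},{"x":0,"y":0,"z":0,"ax":0,"ay":0,"az":0.8,"hand":25}]'

```text
clock: 11.35
eef_pos: [472.2, 45.7, 38.5]
tcp_rot: [3.141, -0.0, 0.432]
contact_force: [-0.4, -4.4, 5.6]
opening: 0.349
grasp_force: 48.9
```

```bash
python3 - <<'E'
from h import *
to([473.5,46.8,39],.751)
E
```

```text
t 11.35 shift [ 0.032 -0.01  -0.009] turn [ 7.000e-03 -2.000e-03 -3.042e+00] pos [472.2  45.7  38.5] rot [ 3.141 -0.     0.432] F [-0.4 -4.4  5.6] M [-0.738 -0.025  0.191]
```

Request:
drive_tool --plan '[{"x":0,"y":0,"z":0,"ax":0,"ay":0,"az":0.4,"hand":25},{"x":0,"y":0,"z":0,"ax":0,"ay":0,"az":0.8,"hand":25}]'

```text
clock: 11.55
eef_pos: [472.2, 45.7, 38.5]
tcp_rot: [3.141, -0.0, 0.349]
contact_force: [-0.3, -5.0, 4.8]
opening: 0.343
grasp_force: 48.9
```

```bash
python3 -c "
from h import *
to([473.5,46.8,39],.751)"
```

```text
t 11.55 shift [ 0.031 -0.012 -0.009] turn [ 6.000e-03 -3.000e-03 -3.842e+00] pos [472.2  45.7  38.5] rot [ 3.141 -0.     0.349] F [-0.3 -5.   4.8] M [-0.778  0.014  0.143]
```

Request:
drive_tool --plan '[{"x":0,"y":0,"z":0,"ax":0,"ay":0,"az":0.4,"hand":25},{"x":0,"y":0,"z":0,"ax":0,"ay":0,"az":0.8,"hand":25}]'

```text
clock: 11.75
eef_pos: [472.2, 45.7, 38.5]
tcp_rot: [3.141, -0.0, 0.265]
contact_force: [-0.3, -4.8, 5.1]
opening: 0.345
grasp_force: 48.9
```

```bash
python3 -c "
from h import *
to([473.5,46.8,39],.751)"
```

```text
t 11.75 shift [ 0.03  -0.015 -0.009] turn [ 6.000e-03 -3.000e-03 -4.642e+00] pos [472.2  45.7  38.5] rot [ 3.141 -0.     0.265] F [-0.3 -4.8  5.1] M [-0.716 -0.013  0.182]
```

Request:
drive_tool --plan '[{"x":0,"y":0,"z":0,"ax":0,"ay":0,"az":0.4,"hand":25},{"x":0,"y":0,"z":0,"ax":0,"ay":0,"az":0.8,"hand":25}]'

```text
clock: 11.95
eef_pos: [472.2, 45.7, 38.5]
tcp_rot: [3.141, -0.0, 0.181]
contact_force: [0.1, -3.6, 5.6]
opening: 0.343
grasp_force: 49.0
```

```bash
python3 -c "
from h import *
to([473.5,46.8,39],.751)"
```

```text
t 11.95 shift [ 0.029 -0.017 -0.01 ] turn [ 6.000e-03 -3.000e-03 -5.442e+00] pos [472.2  45.7  38.5] rot [ 3.141 -0.     0.181] F [ 0.1 -3.6  5.6] M [-0.74  -0.013  0.129]
```

Request:
drive_tool --plan '[{"x":0,"y":0,"z":0,"ax":0,"ay":0,"az":0.4,"hand":25},{"x":0,"y":0,"z":0,"ax":0,"ay":0,"az":0.8,"hand":25}]'

```text
clock: 12.15
eef_pos: [472.2, 45.7, 38.5]
tcp_rot: [3.141, -0.001, 0.097]
contact_force: [-0.1, -3.9, 4.2]
opening: 0.346
grasp_force: 49.0
```

```bash
python3 -c "
from h import *
to([473.5,46.8,39],.751)"
```

```text
t 12.15 shift [ 0.027 -0.019 -0.009] turn [ 5.000e-03 -3.000e-03 -6.242e+00] pos [472.2  45.7  38.5] rot [ 3.141e+00 -1.000e-03  9.700e-02] F [-0.1 -3.9  4.2] M [-0.662 -0.008  0.184]
```

Request:
drive_tool --plan '[{"x":0,"y":0,"z":0,"ax":0,"ay":0,"az":0.4,"hand":25},{"x":0,"y":0,"z":0,"ax":0,"ay":0,"az":0.8,"hand":25}]'

```text
clock: 12.35
eef_pos: [472.3, 45.7, 38.6]
tcp_rot: [3.141, -0.001, 0.014]
contact_force: [0.4, -4.5, 5.2]
opening: 0.346
grasp_force: 49.0
```

```bash
python3 -c "
from h import *
to([473.5,46.8,39],.751)"
```

```text
t 12.35 shift [ 0.024 -0.021 -0.009] turn [ 6.000e-03 -5.000e-03 -7.041e+00] pos [472.3  45.7  38.6] rot [ 3.141e+00 -1.000e-03  1.400e-02] F [ 0.4 -4.5  5.2] M [-0.648  0.031  0.201]
```

Request:
drive_tool --plan '[{"x":0,"y":0,"z":0,"ax":0,"ay":0,"az":0.4,"hand":25},{"x":0,"y":0,"z":0,"ax":0,"ay":0,"az":0.8,"hand":25}]'

```text
clock: 12.55
eef_pos: [472.3, 45.7, 38.5]
tcp_rot: [3.141, -0.001, -0.07]
contact_force: [0.1, -3.4, 5.5]
opening: 0.348
grasp_force: 49.0
```

```bash
python3 -c "
from h import *
to([473.5,46.8,39],.751)"
```

```text
t 12.55 shift [ 0.023 -0.023 -0.009] turn [ 5.000e-03 -5.000e-03 -7.841e+00] pos [472.3  45.7  38.5] rot [ 3.141e+00 -1.000e-03 -7.000e-02] F [ 0.1 -3.4  5.5] M [-0.539 -0.001  0.219]
```

Request:
drive_tool --plan '[{"x":0,"y":0,"z":0,"ax":0,"ay":0,"az":0.4,"hand":25},{"x":0,"y":0,"z":0,"ax":0,"ay":0,"az":0.8,"hand":25}]'

```text
clock: 12.75
eef_pos: [472.2, 45.8, 38.5]
tcp_rot: [3.141, -0.001, -0.154]
contact_force: [-0.1, -4.0, 6.1]
opening: 0.344
grasp_force: 49.0
```

```bash
python3 -c "
from h import *
to([473.5,46.8,39],.751)"
```

```text
t 12.75 shift [ 0.022 -0.024 -0.009] turn [ 5.000e-03 -5.000e-03 -8.641e+00] pos [472.2  45.8  38.5] rot [ 3.141e+00 -1.000e-03 -1.540e-01] F [-0.1 -4.   6.1] M [-0.596 -0.032  0.271]
```

Request:
drive_tool --plan '[{"x":0,"y":0,"z":0,"ax":0,"ay":0,"az":0,"hand":44},{"x":0,"y":0,"z":0,"ax":0,"ay":0,"az":0,"hand":44},{"x":0,"y":0,"z":0,"ax":0,"ay":0,"az":-1.4,"hand":44},{"x":0,"y":0,"z":0,"ax":0,"ay":0,"az":-2.8,"hand":44},{"x":0,"y":0,"z":0,"ax":0,"ay":0,"az":-4.2,"hand":44},{"x":0,"y":0,"z":0,"ax":0,"ay":0,"az":-5.6,"hand":44},{"x":0,"y":0,"z":0,"ax":0,"ay":0,"az":-7.0,"hand":44},{"x":0,"y":0,"z":0,"ax":0,"ay":0,"az":-7.5,"hand":44}]'

```text
clock: 13.55
eef_pos: [471.8, 46.1, 38.1]
tcp_rot: [-3.141, 0.0, 0.64]
contact_force: [-0.2, -0.2, -0.5]
opening: 0.515
grasp_force: 0.0
```

Request:
drive_tool --plan '[{"x":0,"y":0,"z":0,"ax":0,"ay":0,"az":0,"hand":44}]'

```text
clock: 13.65
eef_pos: [471.8, 46.1, 38.1]
tcp_rot: [-3.141, 0.0, 0.635]
contact_force: [-0.0, 0.4, -0.7]
opening: 0.514
grasp_force: 0.0
```

```bash
python3 -c "
from h import *
im=imaging.grab_frame('wrist')
a=im[180:380,400:640,::-1]
cv2.imwrite('pics/w5.png',cv2.resize(a,None,fx=3,fy=3,interpolation=cv2.INTER_CUBIC))
to([473.5,46.8,39],.751)"
```

```text
t 13.7 shift [ 0.036  0.008 -0.017] turn [-3.000e-03  1.000e-03 -1.128e+00] pos [471.8  46.1  38.2] rot [-3.141  0.     0.633] F [-0.   0.6 -0.2] M [-0.012  0.002 -0.007]
```

View pics/w5.png

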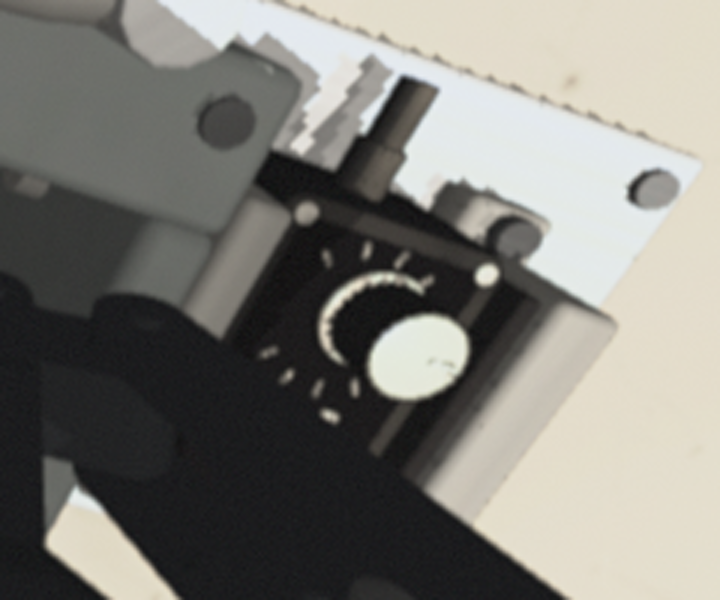

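Jaw and backstop faces both meet the box. By the moment fit, contact came at about 2.35 rad, so the force is now about 19 N. I'll regrip for a small final turn.

Request:
drive_tool --plan '[{"x":0,"y":0,"z":0,"ax":0,"ay":0,"az":0,"hand":25},{"x":0,"y":0,"z":0,"ax":0,"ay":0,"az":0,"hand":25},{"x":0,"y":0,"z":0,"ax":0,"ay":0,"az":0,"hand":25},{"x":0,"y":0,"z":0,"ax":0,"ay":0,"az":0.25,"hand":25},{"x":0,"y":0,"z":0,"ax":0,"ay":0,"az":0.5,"hand":25}]' --grip_force 50

```text
clock: 14.2
eef_pos: [472.2, 45.6, 38.5]
tcp_rot: [3.141, -0.0, 0.581]
contact_force: [-0.1, -4.7, 5.9]
opening: 0.347
grasp_force: 49.0
```

```bash
python3 -c "
from h import *
to([473.5,46.8,39],.751)"
```

```text
t 14.2 shift [ 0.034 -0.006 -0.009] turn [ 7.000e-03 -1.000e-03 -1.627e+00] pos [472.2  45.6  38.5] rot [ 3.141 -0.     0.581] F [-0.1 -4.7  5.9] M [-0.831  0.083  0.249]
```

Request:
drive_tool --plan '[{"x":0,"y":0,"z":0,"ax":0,"ay":0,"az":0.2,"hand":25}]'

```text
clock: 14.3
eef_pos: [472.2, 45.6, 38.5]
tcp_rot: [3.141, -0.0, 0.56]
contact_force: [0.0, -5.4, 5.2]
opening: 0.345
grasp_force: 49.0
```

```bash
python3 -c "
from h import *
to([473.5,46.8,39],.751)"
```

```text
t 14.3 shift [ 0.035 -0.006 -0.01 ] turn [ 7.000e-03 -1.000e-03 -1.827e+00] pos [472.2  45.6  38.5] rot [ 3.141 -0.     0.56 ] F [ 0.  -5.4  5.2] M [-0.813  0.077  0.264]
```

Request:
drive_tool --plan '[{"x":0,"y":0,"z":0,"ax":0,"ay":0,"az":0.15,"hand":25}]'

```text
clock: 14.4
eef_pos: [472.2, 45.7, 38.5]
tcp_rot: [3.141, -0.0, 0.544]
contact_force: [-0.5, -4.8, 5.4]
opening: 0.347
grasp_force: 49.0
```

```bash
python3 -c "
from h import *
to([473.5,46.8,39],.751)"
```

```text
t 14.4 shift [ 0.034 -0.007 -0.009] turn [ 7.000e-03 -1.000e-03 -1.975e+00] pos [472.2  45.7  38.5] rot [ 3.141 -0.     0.544] F [-0.5 -4.8  5.4] M [-0.803  0.039  0.231]
```

Request:
drive_tool --plan '[{"x":0,"y":0,"z":0,"ax":0,"ay":0,"az":0.0,"hand":44},{"x":0,"y":0,"z":0,"ax":0,"ay":0,"az":0,"hand":44},{"x":0,"y":0,"z":-0.3,"ax":0,"ay":0,"az":0,"hand":44},{"x":0,"y":0,"z":-0.9,"ax":0,"ay":0,"az":0,"hand":44},{"x":0,"y":0,"z":-1.7,"ax":0,"ay":0,"az":0,"hand":44},{"x":0,"y":0,"z":-2.5,"ax":0,"ay":0,"az":2.3,"hand":44},{"x":0,"y":0,"z":-3.0,"ax":0,"ay":0,"az":2.3,"hand":60},{"x":0,"y":0,"z":-3.0,"ax":0,"ay":0,"az":2.3,"hand":60}]'

```text
clock: 15.2
eef_pos: [474.1, 46.4, 191.7]
tcp_rot: [3.141, -0.006, 0.302]
contact_force: [-0.8, 0.3, 0.1]
opening: 0.7
grasp_force: 0.0
```

```bash
python3 -c "
from h import *
im=imaging.grab_frame('wrist')
cv2.imwrite('pics/w6.png',im[:,:,::-1])
to([473.5,46.8,39],.751)"
```

```text
t 15.25 shift [ 0.004 -0.008  3.014] turn [ 0.011 -0.032 -4.261] pos [472.9  46.3 189.7] rot [ 3.141e+00 -3.000e-03  3.050e-01] F [-0.  -0.1 -0.2] M [-0.037  0.005  0.011]
```

View pics/w6.png

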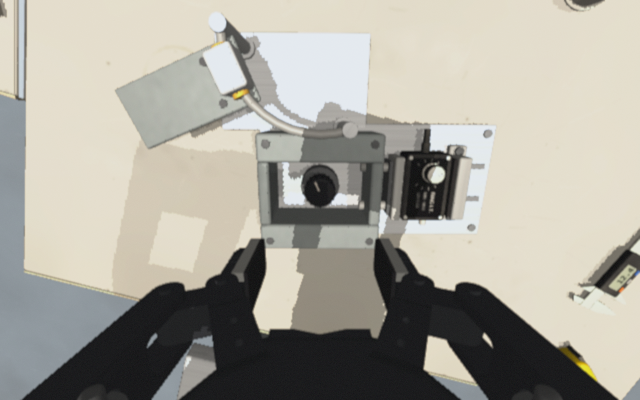

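The pointer stands at (318,184), turned about 2.75 rad. The shutter is open, the box is square between the jaws at (424,185), and the arm is clear, so I'm handing in.

```bash
python3 -c "
from h import *
print(r.sign_off())"
```

```text
the job is handed in; nothing more can be done
None
```

I handed the job in with the shutter fully open (about 1.25 rad), the knob turned about 2.76 rad clockwise, the box held square at roughly 23 N (estimated from the turning moment) and the arm clear; no verdict came back.

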